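Walk the tube block round onto the heater plate

ROBOT

A 6-joint arm with a two-finger parallel gripper is mounted at the origin on a cart in front of the work surface, level with it; the furniture and walls round the work are solid. World frame = base frame: x ahead of the robot, y to its left, z up, the work surface at z = 0. Lengths are in m, angles in degrees, forces in N, time in s.
With the tool pointing down it reaches from about 0.3 to 0.775 m from the base axis. Payload 14.6 kg.
Tool frame: the origin (TCP) lies on the centre line of the jaws, within the pads' length; the fingertips stand 14 mm ahead of it and the grasp point (between the pads) lies 5 mm behind it (env.tip_extent is the distance from the TCP to the fingertips, in m); y points along the fingers, x is the direction in which the jaws open and shut, and the axes are right-handed (so a half turn about y gives the same grasp; the last joint's range is limited). The gripper opens to 85 mm and grips with 20 to 120 N. Pads are 22 mm wide; open, the fingers measure 114 mm over their backs; the gripper's body (76 mm by 85 mm) begins 54 mm behind the grasp point. The pads swing forward as they close: fully open they stand 13 mm farther back than shut.
Start: joints at [-71.883, 17.183, 87.147, -0, 75.671, -3.816], TCP at [0.205, -0.51, 0.245] pointing down, gripper open.
Joint ranges: [-173.82, 173.82], [-45.26, 126.66], [13.44, 144.39], [-59.66, 239.66], [0, 175.72], [-146.38, 146.38]. Speed limits (degrees/s): [127.2, 127.2, 147.25, 180, 180, 180].

INTERFACE

Orientations are given as a 3x3 rotation matrix whose columns are the frame's x, y, z axes.
In Python, from workcell import env, jaws, solve_ik, sensors, get_image, job, spotter gives the robot as it stands. The module is installed in compiled form; this text tells all that it offers. Calls block until the motion is done:
- env.move_ptp(position, orientation): joint-space move of the TCP to a pose.
- env.movel(position, rot=None, rate=0.15): straight line of the TCP; rot=None keeps the orientation; rate is the mean speed in m/s.
- env.goto_joints(angles): joint-space move.
- jaws.set_gripper(opening, force=None): finger opening in m; force is the grip in N (None keeps the last); returns when the fingers have stopped.
- env.wait(seconds).
- solve_ik(position, orientation): joint angles nearest the present ones, or None.
- sensors.read_state(): the state.
- get_image(name): name is "scene" or "side" or "wrist"; returns a dict with "frame" (400x640x3 uint8, blue, green, red), "fx", "fy", "cx", "cy" (pixels), "xyz" and "attitude" of the camera in the world. Camera axes: x right, y down, z forward; pixel columns grow to the right and rows downward; lengths in m; the calibration is good to about 2 mm. A picture is of the moment at which its call begins. There is no depth.
A pose or a line that the arm cannot do raises env.Unreachable and nothing moves.
- job.sign_off(): hands the job in, once; it reports no verdict.
Trained networks look in a picture, given as the dict that the camera call returned (one of the last four; its "shot" number tells which), for a name from the list of things; names that differ only in an ending like _2 or _b are one class to them, and where a whole thing is asked for, a point or a joint stands for the part that bears it (a point fixed in the world has none). Each returns a list of dicts, best first, with "p" (0 to 1); they miss things now and then, are a little off and sometimes report something else, mostly with a low value. They report only what shows in the picture. A call takes as long as a camera call.
- spotter.boxes_of(picture, thing): "point" ([x, y, z] in m, in the coordinates of the camera as it stood for that picture, good to about 4 mm: the middle of the surface that is visible of it).
- spotter.outline_of(picture, thing): "region" (400x640 bool, what is visible of it).
- spotter.landmark_of(picture, thing): "point" ([x, y, z] in m, in the coordinates of the camera as it stood for that picture, good to about 4 mm: a listed point, or the origin of a listed thing).
The state is a dict: "time": time; "qpos": joint angles; "joint_vel": joint speeds; "effort": joint torques, N m; "position": TCP position; "eef_rot": TCP orientation; "contact_force": force on the tool from outside, world axes, zero at the start; "ft_torque": the same for the moment, N m; "width": finger opening in m.
Only numpy, scipy, OpenCV 4.12 (cv2) and the standard library are available. Lean on these libraries where they do the work, as an engineer would, in place of code of your own. Each camera call takes 0.05 s, during which the arm holds its last target.

TASK

Push the heavy aluminium tube block round on the worktop until its copper-faced back lies flat and flush against the heater's copper contact plate, with neither end of the block overhanging the plate. Only push it, never lift or tip it, and turn it square to the plate before the two touch: a corner must not strike the plate. Leave the bottles, the timer, the tape roll and the small blue carton alone.

Things in the scene. Friction and masses are not known exactly. Their poses are not given: they have to be found in the camera images.
- heater: fixed contact heater: white console 60 mm deep (x), 160 mm wide (y), 57 mm high (grey knob to 67 mm), dark display on top. Its front (own -x) is an upright copper contact plate. Origin: centre of the underside; x points from the plate to the back, z up. It faces roughly to the robot's right (own x roughly along world +y)
- plate (a point): middle of the lower edge of the heater's copper contact plate, on its front surface; axes as the heater's (x points into the heater, y along the plate, which reaches 80 mm to either side)
- block: heavy bare aluminium tube block, 90 (x) x 110 (y) x 45 mm high, about 0.85 kg, 6 round holes (16 mm) in its top, too wide to grip. Its back (own +x), a 110 mm long side, is copper-faced. Origin: centre of the underside; z up. It slides and turns when pushed (friction several N) and stops with the push. It starts clear of the plate, turned 30 to 65 degrees anticlockwise from above, so it must turn clockwise
- back_left (a point): own +y end of the lower edge of the block's copper-faced back, 55 mm from its middle; axes as the block's
- back_right (a point): own -y end of the lower edge of the block's copper-faced back, 55 mm from its middle; axes as the block's
- back_mid (a point): middle of the lower edge of the block's copper-faced back, 45 mm from the block's origin; a 12 mm copper strip marks the same edge on the top; axes as the block's
- red_bottle: square-shouldered dark red stain bottle with red cap, 42x42x104 mm, a loose bystander; origin at the centre of its underside
- blue_bottle: square-shouldered dark blue stain bottle with blue cap, 42x42x104 mm, a loose bystander; origin at the centre of its underside
- timer: white kitchen-style timer lying flat, 56x70x20 mm, a loose bystander; origin at the centre of its underside
- tape: roll of beige tape lying flat, diameter 54 mm, 18 mm high, a loose bystander; origin at the centre of its underside
- blue_carton: blue and white cardboard carton, 46x50x58 mm, a loose bystander; origin at the centre of its underside
- amber_bottle: small amber bottle with black cap, diameter 31 mm, 76 mm high, a loose bystander; origin at the centre of its underside

How it is judged (in metres and radians):
On the way, in this order (a step that is already met when the one before it is completed fails the run):
1. the block is turned square to the plate (within 12 degrees) while still clear of it (angle between the x axis of block and the x axis of heater, either way round below 0.21 rad and contact force between block and heater below 0.1 N and x of back_mid in the frame of plate below -0.004 m).
2. its copper back lies flush on the plate, neither end overhanging (x of back_left in the frame of plate between -0.004 and 0.004 m and x of back_right in the frame of plate between -0.004 and 0.004 m and y of back_mid in the frame of plate between -0.028 and 0.028 m), for 0.2 s.
At the end, for the whole second after the job is handed in: Both ends of the block's copper-faced back are within 4 mm of the plate's surface, the back's middle is within 28 mm of the plate's middle along it, and the block stands flat on the worktop at rest (all of step 2 and height (world z) of block below 0.004 m and angle between block's own z axis and vertical below 0.05 rad and linear speed of block below 0.01 m/s and angular speed of block below 0.05 rad/s); the robot touches nothing.
It fails at once if the block touches the heater while more than 12 degrees from square (contact force between block and heater above 0.5 N and angle between the x axis of block and the x axis of heater, either way round above 0.21 rad).
It fails at once if the block is lifted or tipped (height (world z) of block above 0.012 m or angle between block's own z axis and vertical above 0.2 rad).
It fails at once if a bystander is moved by more than 25 mm or tipped (distance of any of red_bottle, blue_bottle, timer, tape, blue_carton, amber_bottle from where it was at the start of the episode above 0.025 m or angle between any of red_bottle, blue_bottle, timer, tape, blue_carton, amber_bottle's own z axis and vertical above 0.4 rad).
It also fails if it takes over 72 s, if anything falls off the work surface, if the arm or the gripper's body presses on something with over 40 N, if the wrist force passes 120 N, or if a joint passes its speed limit or range.

## Working session

There is one attempt and no reset: what is moved stays moved. The work goes in short steps, each a Python script; the robot and the scene stay as the last script left them, time stands still between calls to the robot, and variables do not carry over. Pictures are saved under pics/ and viewed, and the job is handed in when it is done.

```bash
mkdir -p pics
cat > h.py <<'E'
import numpy as np, cv2
from workcell import env, jaws, solve_ik, sensors, get_image, job, spotter
def w(pic,p): return np.array(pic["attitude"])@np.array(p)+np.array(pic["xyz"])
def lm(pic,t):
    r=spotter.landmark_of(pic,t)
    return [(round(d["p"],2),np.round(w(pic,d["point"]),4)) for d in r[:2]]
def save(pic,n): cv2.imwrite("pics/%s.png"%n,pic["frame"])
E
python3 - <<'E'
from h import *
for c in("scene","side"):
    p=get_image(c); save(p,c+"0"); print(c,p["xyz"])
    for t in "heater plate block back_left back_right back_mid red_bottle blue_bottle timer tape blue_carton amber_bottle".split(): print(t,lm(p,t))
print(sensors.read_state()["time"],env.tip_extent)
E
```

```text
scene [0.72733406 0.60546665 1.19945844]
heater [(0.79, array([ 5.432e-01,  2.164e-01, -3.000e-04]))]
plate []
block [(0.86, array([0.5784, 0.0154, 0.004 ]))]
back_left [(0.63, array([ 0.5162, -0.0142,  0.0007])), (0.38, array([ 0.4767, -0.3233,  0.0024]))]
back_right [(0.89, array([ 0.5572,  0.0864, -0.0008]))]
back_mid [(0.62, array([ 5.361e-01,  3.530e-02, -5.000e-04]))]
red_bottle [(0.86, array([ 0.6011, -0.3254, -0.0009]))]
blue_bottle [(0.78, array([ 0.6894, -0.3145,  0.0049]))]
timer [(0.48, array([ 0.4764, -0.3248,  0.0019]))]
tape [(0.47, array([ 0.5333, -0.4488,  0.0054]))]
blue_carton []
amber_bottle []
side [ 0.2788214  -0.94799913  0.50746159]
heater [(0.89, array([5.456e-01, 2.128e-01, 5.000e-04]))]
plate [(0.74, array([0.55  , 0.1892, 0.0028]))]
block [(0.97, array([ 5.767e-01,  1.980e-02, -4.000e-04]))]
back_left [(0.79, array([ 0.5131, -0.0114, -0.0017])), (0.21, array([ 5.984e-01, -3.175e-01, -4.000e-04]))]
back_right [(0.79, array([ 0.5535,  0.0838, -0.0026]))]
back_mid [(0.98, array([0.5341, 0.039 , 0.0006])), (0.53, array([0.5483, 0.1853, 0.0011]))]
red_bottle [(0.58, array([ 0.5976, -0.3198, -0.0022]))]
blue_bottle []
timer [(0.68, array([ 0.4701, -0.3247,  0.0009]))]
tape [(0.68, array([ 0.5303, -0.4413, -0.0033]))]
blue_carton [(0.72, array([ 0.5889,  0.4507, -0.0015]))]
amber_bottle [(0.67, array([ 0.4678,  0.3766, -0.0036]))]
1.3 0.014
```

View pics/scene0.png

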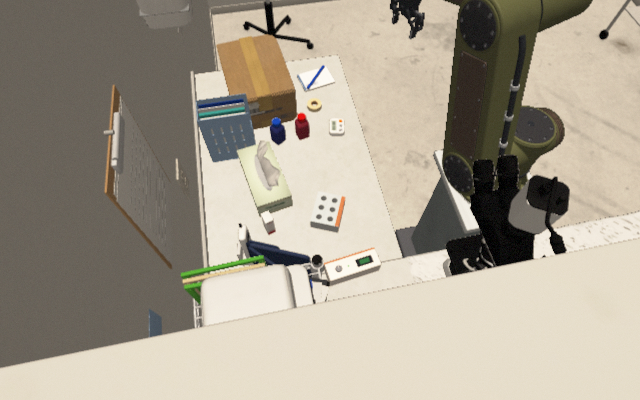

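View pics/side0.png

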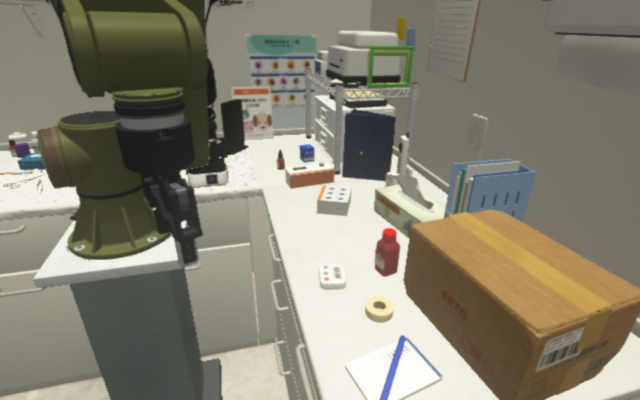

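The scene view shows the block at (328,210) with its copper strip facing the robot. The heater is at (352,265), and a tissue box stands close behind the block at (265,185). Next I'll look from above with the wrist camera.

Run:
```python
from h import *
s=sensors.read_state(); print(np.round(s["eef_rot"],3))
R=np.array([[1,0,0],[0,0,1],[0,-1,0]]).T  # placeholder
# tool y down, x along world x => z = x cross y
def tool(a):
    a=np.radians(a); x=np.array([np.cos(a),np.sin(a),0]); y=np.array([0,0,-1.]); return np.c_[x,y,np.cross(x,y)]
for a in (0,90,180,-90):
    for z in (.3,.35,.4): 
        q=solve_ik([.45,.05,z],tool(a)); print(a,z,None if q is None else np.round(q,0))
p=get_image("wrist"); print(p["xyz"],np.round(p["attitude"],2)); save(p,"w0")
```

```text
[[ 0.373  0.     0.928]
 [-0.928 -0.     0.373]
 [ 0.    -1.     0.   ]]
0 0.3 [ 2.  2. 97. -0. 80.  2.]
0 0.35 [ 2.  1. 92. -0. 87.  2.]
0 0.4 [ 2.  0. 86. -0. 93.  2.]
90 0.3 [  2.   2.  97.  -0.  80. -88.]
90 0.35 [  2.   1.  92.  -0.  87. -88.]
90 0.4 [  2.   0.  86.  -0.  93. -88.]
180 0.3 None
180 0.35 None
180 0.4 None
-90 0.3 [ 2.  2. 97. -0. 80. 92.]
-90 0.35 [ 2.  1. 92. -0. 87. 92.]
-90 0.4 [ 2.  0. 86. -0. 93. 92.]
[ 0.27968545 -0.47893193  0.37422402] [[ 0.37 -0.88 -0.29]
 [-0.93 -0.35 -0.12]
 [-0.    0.31 -0.95]]
```

View pics/w0.png

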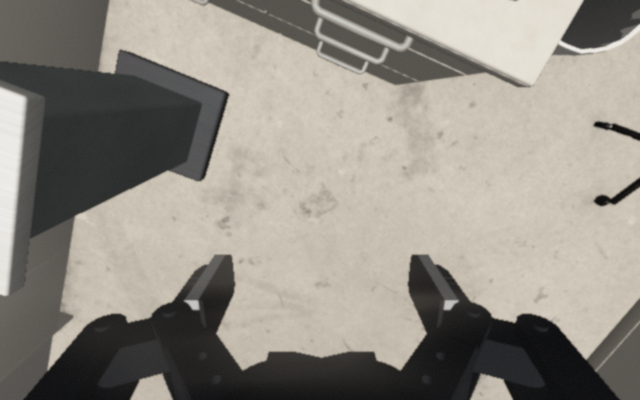

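The wrist camera sits about 8 cm ahead along tool z and looks down. I'll move it over the block.

```bash
cat >> h.py <<'E'
def tool(a):
    a=np.radians(a); x=np.array([np.cos(a),np.sin(a),0]); y=np.array([0,0,-1.]); return np.c_[x,y,np.cross(x,y)]
def px(pic,u,v,z=0.):
    d=np.array(pic["attitude"])@np.array([(u-pic["cx"])/pic["fx"],(v-pic["cy"])/pic["fy"],1.]); c=np.array(pic["xyz"]); return c+d*(z-c[2])/d[2]
E
python3 - <<'E'
from h import *
env.move_ptp([.42,.08,.42],tool(-90))
p=get_image("wrist"); save(p,"w1"); print(p["xyz"],np.round(p["attitude"],2),p["fx"])
for t in "heater plate block back_left back_right back_mid".split(): print(t,lm(p,t))
print(sensors.read_state()["time"])
E
```

```text
[0.50030919 0.0806291  0.54868373] [[-0.   -0.95 -0.32]
 [-1.    0.    0.  ]
 [-0.    0.32 -0.95]] 304.3782334146146
heater [(0.79, array([ 0.5465,  0.2185, -0.003 ])), (0.71, array([ 6.021e-01, -3.201e-01,  4.000e-04]))]
plate [(0.8, array([ 0.5458,  0.187 , -0.0024]))]
block [(0.59, array([0.575 , 0.019 , 0.0025]))]
back_left [(0.88, array([ 0.5139, -0.0139,  0.0013]))]
back_right [(0.82, array([ 0.5612,  0.0928, -0.0006]))]
back_mid [(0.87, array([0.5325, 0.0365, 0.0017])), (0.38, array([ 0.4672,  0.3768, -0.0018]))]
4.025
```

View pics/w1.png

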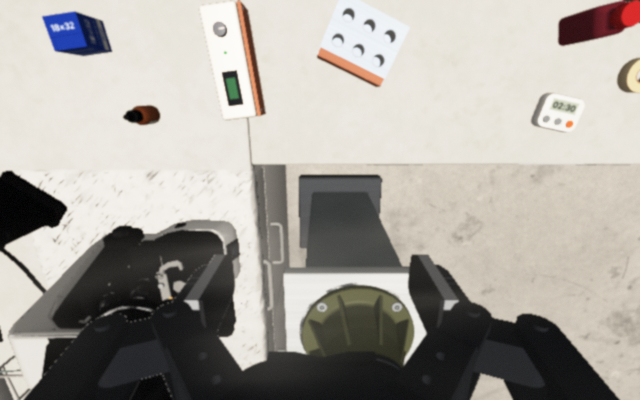

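Run:
```python
from h import *
env.movel([.55,.08,.40],rate=.3)
p=get_image("wrist"); save(p,"w2"); print(p["xyz"])
for t in "heater plate block back_left back_right back_mid".split(): print(t,lm(p,t))
import pickle; pickle.dump(p,open("w2.pkl","wb"))
```

```text
[0.63038024 0.08104393 0.52826703]
heater [(0.83, array([ 0.5457,  0.2167, -0.0046])), (0.36, array([ 0.5138, -0.0148,  0.0014]))]
plate [(0.7, array([ 0.5453,  0.1866, -0.0014]))]
block [(0.74, array([ 0.4671,  0.3765, -0.003 ])), (0.68, array([ 0.5766,  0.0174, -0.0024]))]
back_left [(0.63, array([ 0.5142, -0.0118,  0.0017]))]
back_right [(0.81, array([ 0.5609,  0.093 , -0.    ])), (0.3, array([ 0.4686,  0.3784, -0.0034]))]
back_mid [(0.96, array([0.5334, 0.0382, 0.0011]))]
```

View pics/w2.png

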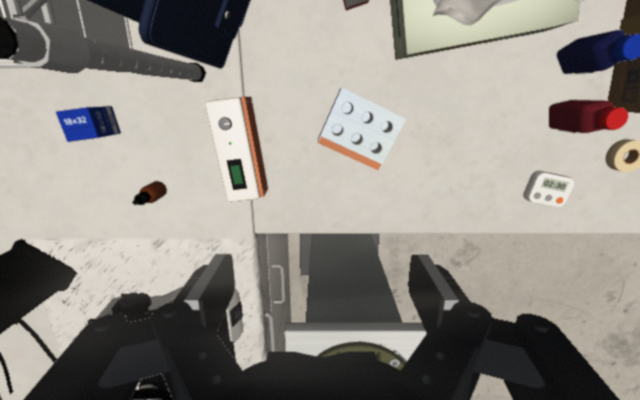

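```bash
cat >> h.py <<'E'
def rot_to_ang(v): return np.degrees(np.arctan2(v[1],v[0]))
def copper(pic):
    hsv=cv2.cvtColor(pic["frame"],cv2.COLOR_BGR2HSV)
    m=((hsv[...,0]<14)&(hsv[...,1]>110)&(hsv[...,2]>70)).astype(np.uint8)
    return m
E
python3 - <<'E'
from h import *
import pickle; p=pickle.load(open("w2.pkl","rb"))
m=copper(p); n,l,s,c=cv2.connectedComponentsWithStats(m)
for i in range(1,n):
    if s[i,4]>60:
        pts=np.argwhere(l==i)[:,::-1].astype(np.float32); print(s[i],np.round(cv2.boxPoints(cv2.minAreaRect(pts)),1).tolist())
f=p["frame"][70:220,190:430]; cv2.imwrite("pics/w2z.png",cv2.resize(f,None,fx=3.3,fy=3.3,interpolation=cv2.INTER_CUBIC))
E
```

```text
[241  97  23 100 519] [[240.39999389648438, 97.30000305175781], [245.6999969482422, 96.30000305175781], [265.0, 195.39999389648438], [259.79998779296875, 196.39999389648438]]
[599 103  29  27 511] [[597.2000122070312, 125.4000015258789], [605.4000244140625, 100.80000305175781], [630.0, 109.0], [621.7999877929688, 133.60000610351562]]
[319 138  61  31 380] [[318.29998779296875, 142.5], [320.79998779296875, 137.10000610351562], [380.0, 163.89999389648438], [377.5, 169.1999969482422]]
[141 186  15  16  81] [[140.89999389648438, 189.89999389648438], [147.0, 184.3000030517578], [158.0, 196.39999389648438], [151.89999389648438, 201.89999389648438]]
```

View pics/w2z.png

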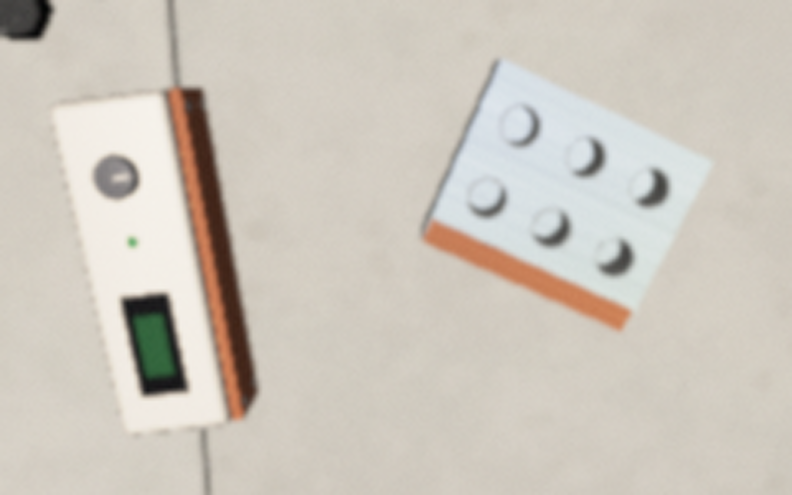

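Run:
```python
from h import *
import pickle; p=pickle.load(open("w2.pkl","rb"))
Z=lambda u,v,z: px(p,u/3.3+190-.35,v/3.3+70-.35,z)
a,b=Z(203,95,0),Z(256,392,0); print("bottom",a,b,np.linalg.norm(a-b),rot_to_ang(a-b)+90,(a+b)/2)
for z in(.05,.057):
    a,b=Z(185,90,z),Z(244,416,z); print("top",a,b,np.linalg.norm(a-b),rot_to_ang(a-b)+90,(a+b)/2)
a,b=Z(421,236,.045),Z(624,331,.045); print("blk",a,b,np.linalg.norm(a-b),rot_to_ang(b-a)-90,(a+b)/2)
c,d=Z(498,60,.045),Z(714,162,.045);print(c,d,(a+b+c+d)/4)
```

```text
bottom [0.6245104 0.1967342 0.       ] [0.46898606 0.1789288  0.        ] 0.1565402536032891 96.5311430926262 [0.54674823 0.1878315  0.        ]
top [0.62722568 0.1937788  0.05      ] [0.47167673 0.17639303 0.05      ] 0.15651754500324225 96.37750044072317 [0.54945121 0.18508592 0.05      ]
top [0.62727185 0.19212879 0.057     ] [0.47399954 0.17499749 0.057     ] 0.15422672682514396 96.37750044072317 [0.5506357  0.18356314 0.057     ]
blk [0.56072445 0.08725953 0.045     ] [ 0.5141155  -0.01262012  0.045     ] 0.11021950151879711 -205.01616023101087 [0.53741998 0.0373197  0.045     ]
[0.64006978 0.05199668 0.045     ] [ 0.59507785 -0.0498836   0.045     ] [0.5774969  0.01918812 0.045     ]
```

The heater's x axis points along 96.4° with the plate middle at (0.547, 0.187). The block is at (0.5775, 0.019) with its axis at 155.0°, so it has to turn about 58.5° clockwise. First push: closed fingers on the front face near its own +y end, with the tool turning along with the block.

```bash
cat >> h.py <<'E'
HA=96.4; PL=np.array([.547,.1865])
def R2(t): t=np.radians(t); return np.array([[np.cos(t),-np.sin(t)],[np.sin(t),np.cos(t)]])
def blockpose(pic,verbose=True):
    """fit planar pose from block landmarks + copper strip corners not used"""
    mod={"back_left":(.045,.055),"back_right":(.045,-.055),"back_mid":(.045,0),"block":(0,0)}
    A=[];B=[]
    for t,m in mod.items():
        for d in spotter.landmark_of(pic,t):
            q=w(pic,d["point"])
            if d["p"]>.4 and abs(q[2])<.012: A.append(m);B.append(q[:2]);break
    return A,B
def fit(A,B):
    A=np.array(A);B=np.array(B); am=A.mean(0);bm=B.mean(0); H=(A-am).T@(B-bm)
    th=np.arctan2(H[0,1]-H[1,0],H[0,0]+H[1,1]); t=bm-R2(np.degrees(th))@am
    r=np.linalg.norm(t+A@R2(np.degrees(th)).T-B,axis=1); return t,np.degrees(th),r
def inplate(t,th):
    return np.r_[R2(-HA)@(t-PL),th-HA]
def pose(cams=("scene","side","wrist")):
    A=[];B=[]
    for c in cams:
        p=get_image(c); a,b=blockpose(p); A+=a;B+=b
    t,th,r=fit(A,B); k=r<.012; t,th,r=fit(np.array(A)[k],np.array(B)[k])
    print("pose",np.round(t,4),round(th,1),"n",len(r),"res",np.round(r.max(),4),"plate frame",np.round(inplate(t,th),4)); return t,th
E
python3 - <<'E'
from h import *
import pickle
print("tissue",px(pickle.load(open("w2.pkl","rb")),400,57))
jaws.set_gripper(0)
c=np.array([.5775,.0192]); th=155.; off=.013; ry=.038
def tcp(c,th,off,z): return np.r_[c+R2(th)@np.array([-.045-off,ry]),z],tool(th-90)
P,R=tcp(c,th,.035,.10); env.move_ptp(P,R)
P[2]=.024; env.movel(P,rate=.15)
print(sensors.read_state()["contact_force"],sensors.read_state()["time"])
p=get_image("wrist");save(p,"w3"); pose()
E
```

```text
tissue [ 0.68707201 -0.04416984  0.        ]
[0.57621042 0.10863138 0.79778579] 8.8667
pose [0.5766 0.0189] 156.0 n 8 res 0.0042 plate frame [-1.69900e-01 -1.07000e-02  5.95858e+01]
```

View pics/w3.png

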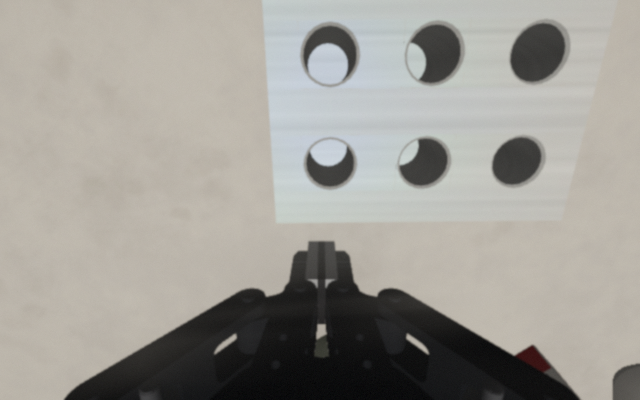

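The wrist view shows the closed fingertips at (321,260), square to the front face whose edge runs along row 220, near its own +y end at (276,220). I'll push in small arc steps.

```bash
cat >> h.py <<'E'
def arc_front(c,th,dth,cor,ry,off=.012,z=.024,rate=.06,n=6):
    C=c+R2(th)@np.array([0,cor])
    fm=0
    for i in range(n+1):
        a=th-dth*i/n; cc=C-R2(a)@np.array([0,cor])
        P=np.r_[cc+R2(a)@np.array([-.045-off,ry]),z]
        env.movel(P,tool(a-90),rate=rate)
        f=np.linalg.norm(sensors.read_state()["contact_force"][:2]); fm=max(fm,f)
    print("max f",round(fm,1),"t",sensors.read_state()["time"])
E
python3 - <<'E'
from h import *
arc_front(np.array([.5772,.0192]),155.3,20,-.06,.042)
p=get_image("wrist");save(p,"w4"); pose()
E
```

```text
max f 1.5 t 11.8083
pose [0.5588 0.0305] 135.1 n 9 res 0.0048 plate frame [-1.56400e-01  5.70000e-03  3.87461e+01]
```

View pics/w4.png

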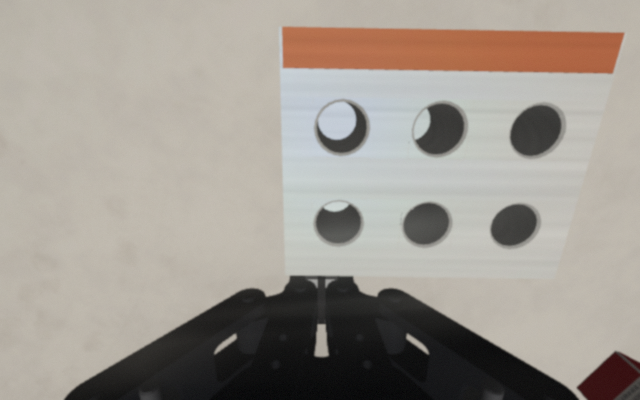

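The push works: the block turned 20° for 21 mm of travel and lies flat on the fingers. I'll continue the same way.

Run:
```python
from h import *
arc_front(np.array([.5588,.0305]),135.1,20,-.05,.045)
t,th=pose()
```

```text
max f 2.9 t 14.4083
pose [0.5476 0.0444] 114.9 n 7 res 0.0033 plate frame [-1.41200e-01  1.52000e-02  1.85033e+01]
```

18.5° and y = +15 mm remain. Pushing the block's own +y end near the copper corner should fix both at once.

```bash
cat >> h.py <<'E'
def up(z=.10):
    s=sensors.read_state(); P=np.array(s["position"]); R=np.array(s["eef_rot"]); P=P-R[:,2]*.02
    env.movel(P,rate=.15); P[2]=z; env.movel(P,rate=.25)
def arc_side(c,th,dth,cor,rx,off=.012,z=.024,rate=.06,n=6):
    C=c+R2(th)@np.array([cor,0])
    fm=0
    for i in range(n+1):
        a=th-dth*i/n; cc=C-R2(a)@np.array([cor,0])
        P=np.r_[cc+R2(a)@np.array([rx,.055+off]),z]
        env.movel(P,tool(a-180),rate=rate)
        fm=max(fm,np.linalg.norm(sensors.read_state()["contact_force"][:2]))
    print("max f",round(fm,1),"t",sensors.read_state()["time"])
E
python3 - <<'E'
from h import *
up()
c=np.array([.5476,.0444]);th=114.9
P=np.r_[c+R2(th)@np.array([.032,.055+.035]),.10]
env.move_ptp(P,tool(th-180))
c,th=pose(("scene","wrist","side"))
P=np.r_[c+R2(th)@np.array([.032,.055+.035]),.10]
P[2]=.024; env.movel(P,tool(th-180),rate=.2)
p=get_image("wrist");save(p,"w5");print(sensors.read_state()["time"])
E
```

```text
h.py:29: RuntimeWarning: Mean of empty slice.
  A=np.array(A);B=np.array(B); am=A.mean(0);bm=B.mean(0); H=(A-am).T@(B-bm)
  ret = um.true_divide(
Traceback (most recent call last):
  File "h.py", line 39, in pose
    print("pose",np.round(t,4),round(th,1),"n",len(r),"res",np.round(r.max(),4),"plate frame",np.round(inplate(t,th),4)); return t,th
                                                                     ~~~~~^^
ValueError: zero-size array to reduction operation maximum which has no identity
```

```bash
cat >> h.py <<'E'
def pose(cams=("scene","side","wrist"),z=None):
    import itertools
    A=[];B=[]
    for c in cams:
        p=get_image(c); a,b=blockpose(p); A+=a;B+=b
    A=np.array(A);B=np.array(B);best=None
    for i,j in itertools.combinations(range(len(A)),2):
        d=np.linalg.norm(A[i]-A[j])
        if d<.04 or abs(np.linalg.norm(B[i]-B[j])-d)>.015: continue
        t,th,_=fit(A[[i,j]],B[[i,j]]); k=np.linalg.norm(t+A@R2(th).T-B,axis=1)<.012
        if best is None or k.sum()>best.sum(): best=k
    t,th,r=fit(A[best],B[best])
    print("pose",np.round(t,4),round(th,1),"n",len(r),"/",len(A),"res",np.round(r.max(),4),"plate frame",np.round(inplate(t,th),4)); return t,th
E
python3 - <<'E'
from h import *
c,th=pose(("scene","wrist","side"))
P=np.r_[c+R2(th)@np.array([.032,.055+.035]),.10]
print(P,sensors.read_state()["position"])
if abs(th-114.9)<5:
    P[2]=.024; env.movel(P,tool(th-180),rate=.2)
p=get_image("wrist");save(p,"w5");print(sensors.read_state()["time"])
E
```

```text
pose [0.5472 0.0428] 114.3 n 9 / 9 res 0.003 plate frame [-1.42800e-01  1.58000e-02  1.78957e+01]
[0.45204941 0.03497255 0.1       ] [0.45250399 0.03553534 0.1000069 ]
19.4917
```

View pics/w5.png

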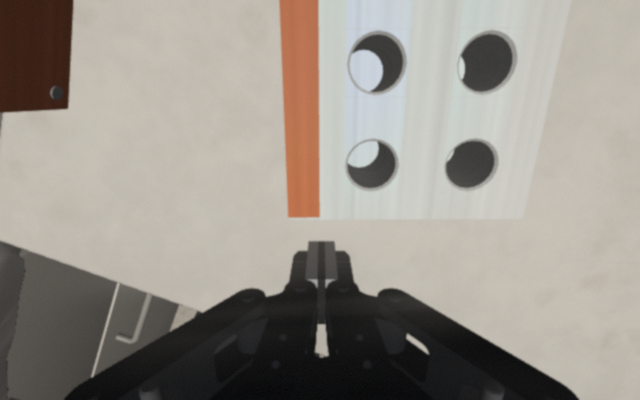

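The closed tips at (321,260) are in front of the block's left end face (row 217), next to the copper corner at (289,217), and well clear of the heater at (35,60). Now I'll push.

Run:
```python
from h import *
arc_side(np.array([.5473,.0433]),114.5,18,-.06,.032)
s=sensors.read_state()
up()
c,th=pose(); c,th=pose()
```

```text
max f 1.3 t 21.525
pose [0.5626 0.0485] 96.3 n 8 / 8 res 0.0044 plate frame [-1.389e-01 -1.000e-04 -1.444e-01]
pose [0.5635 0.0485] 95.1 n 8 / 9 res 0.0034 plate frame [-1.3900e-01 -1.0000e-03 -1.2731e+00]
```

The block is now square to the plate within about 1°, with y ≈ 0 and 94 mm of clearance. I'll open the fingers to make a two-point pusher and go behind the front face.

Run:
```python
from h import *
ex=R2(HA)@np.array([1,0]); c=np.array([.563,.0485])
P=np.r_[c-ex*(.045+.045),.10]
env.move_ptp(P,tool(HA-90)); jaws.set_gripper(.065)
P[2]=.020; env.movel(P,rate=.15)
p=get_image("wrist");save(p,"w6")
c,th=pose(); print(sensors.read_state()["position"],sensors.read_state()["contact_force"],sensors.read_state()["time"])
```

```text
pose [0.5621 0.0489] 94.6 n 8 / 9 res 0.0046 plate frame [-1.3840e-01  3.0000e-04 -1.8347e+00]
[ 0.57302355 -0.04093944  0.01996544] [-0.30072117  0.71815837  0.11580186] 27.4333
```

View pics/w6.png

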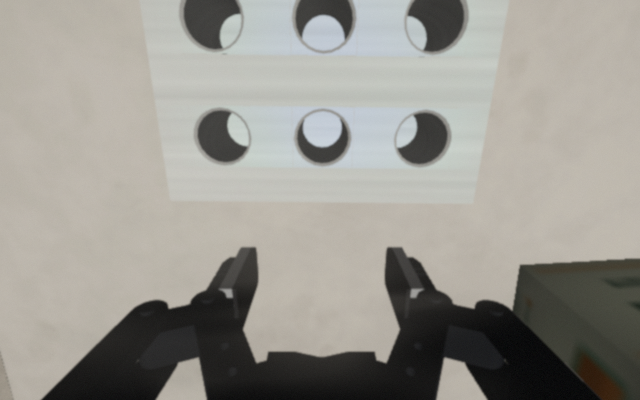

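Both tips, at (250,250) and (393,250), stand symmetrically in front of the block's front edge at row 202. The first push leaves about 15 mm to the plate, then I'll look again.

Run:
```python
from h import *
s=sensors.read_state(); P=np.array(s["position"]); ex=np.r_[R2(HA)@np.array([1,0]),0]
xp=lambda P:(R2(-HA)@(P[:2]-PL))[0]
goal=-.015-.090-.012
d=goal-xp(P); print("d",d)
for k in range(3):
    P=P+ex*d/3; env.movel(P,rate=.05); print(np.round(sensors.read_state()["contact_force"],2))
p=get_image("wrist");save(p,"w7"); q=get_image("side"); save(q,"s7")
c,th=pose(); print(sensors.read_state()["time"])
f=q["frame"][130:240,250:390]; cv2.imwrite("pics/s7z.png",cv2.resize(f,None,fx=5,fy=5,interpolation=cv2.INTER_CUBIC))
```

```text
d 0.11192284042857234
[ 0.12 -0.24  0.94]
[-0.65 -0.31 -0.04]
[-0.5  -0.61 -0.02]
pose [0.5538 0.1275] 96.3 n 6 / 7 res 0.004 plate frame [-0.0594 -0.0002 -0.1122]
30.9833
```

View pics/w7.png

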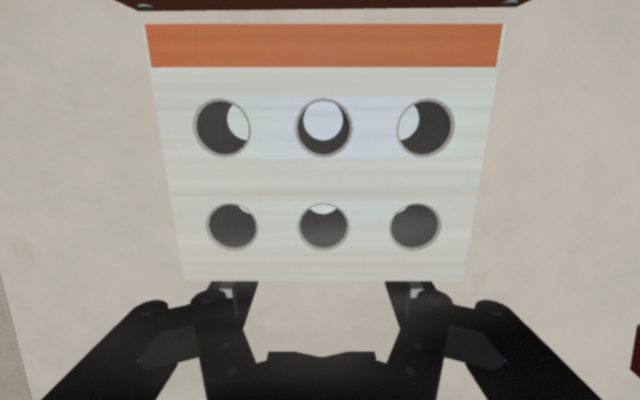

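View pics/s7z.png

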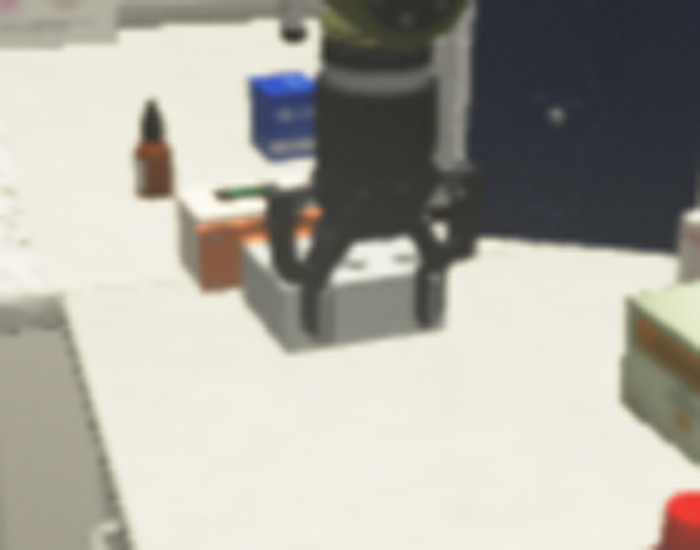

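In the wrist view the copper edge (row 24) is parallel to the plate's lower edge (row 6, within 1°) and about centred on it. I'll close the gap in small steps and stop when the force rises.

Run:
```python
from h import *
s=sensors.read_state(); P=np.array(s["position"]); ex=np.r_[R2(HA)@np.array([1,0]),0]
P=P+ex*.007; env.movel(P,rate=.03); f0=np.array(sensors.read_state()["contact_force"])@ex; print(f0)
for k in range(16):
    P=P+ex*.0015; env.movel(P,rate=.015); s=sensors.read_state(); f=np.array(s["contact_force"])@ex; e=(P-np.array(s["position"]))@ex
    print(k,round(f,1),round(e*1000,1),end="; ")
    if abs(f)>14: break
print("tot",7+1.5*(k+1), s["ft_torque"],s["time"])
p=get_image("wrist");save(p,"w8"); pose()
```

```text
0.5834745578060925
0 -2.3 0.0; 1 -3.2 0.1; 2 -3.3 0.0; 3 -3.7 -0.0; 4 -9.2 0.6; 5 -20.5 1.9; tot 16.0 [-3.04395761 -0.73875018  0.66729261] 32.8667
pose [0.5527 0.1404] 96.1 n 8 / 8 res 0.0056 plate frame [-0.0464 -0.0006 -0.3212]
```

View pics/w8.png

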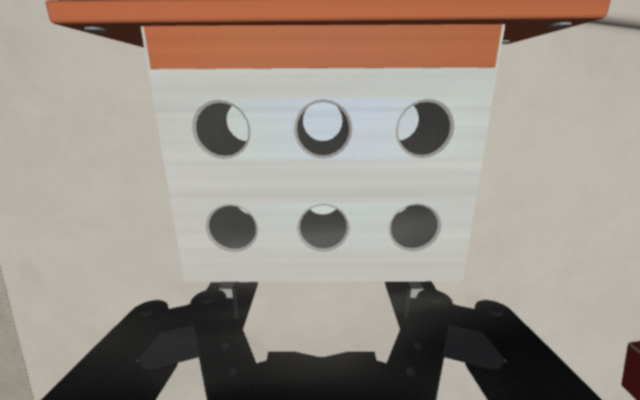

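Contact came at about 16 mm and the force rose to 20 N, so both ends should be seated. I'll back off, rise and check.

Run:
```python
from h import *
env.wait(.3)
s=sensors.read_state(); P=np.array(s["position"]); ex=np.r_[R2(HA)@np.array([1,0]),0]
P=P-ex*.04; env.movel(P,rate=.05); P[2]=.25; env.movel(P,rate=.2)
P=P+ex*.02; P[2]=.30; env.movel(P,rate=.2)
p=get_image("wrist");save(p,"w9"); pose(); pose()
print(lm(p,"plate"),lm(p,"heater"),sensors.read_state()["time"])
pose(("wrist",)); import pickle; pickle.dump(p,open("w9.pkl","wb"))
```

```text
pose [0.5523 0.1398] 95.1 n 8 / 8 res 0.0047 plate frame [-4.7000e-02 -1.0000e-04 -1.3026e+00]
pose [0.5529 0.1419] 97.1 n 9 / 10 res 0.0035 plate frame [-0.045  -0.0009  0.7338]Traceback (most recent call last):
  File "<stdin>", line 7, in <module>
  File "h.py", line 5, in lm
    r=spotter.landmark_of(pic,t)
ValueError: only the last four pictures can be asked about
```

View pics/w9.png

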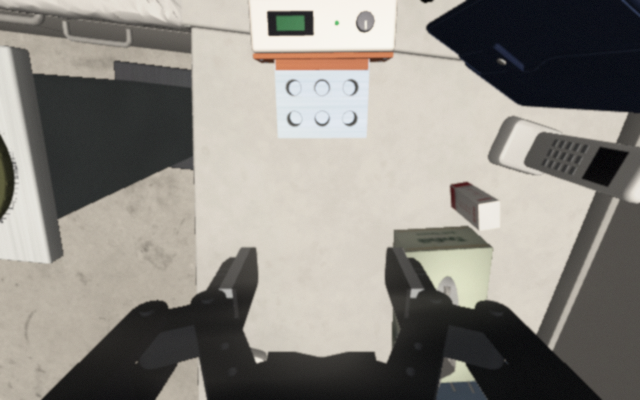

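Run:
```python
from h import *
a=cv2.imread("pics/w9.png")[35:85,245:405]; cv2.imwrite("pics/w9z.png",cv2.resize(a,None,fx=5,fy=5,interpolation=cv2.INTER_CUBIC))
b=cv2.imread("pics/w8.png")[0:80,40:620]; cv2.imwrite("pics/w8z.png",cv2.resize(b,None,fx=1.35,fy=4,interpolation=cv2.INTER_CUBIC))
```

```text
(no output)
```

View pics/w9z.png

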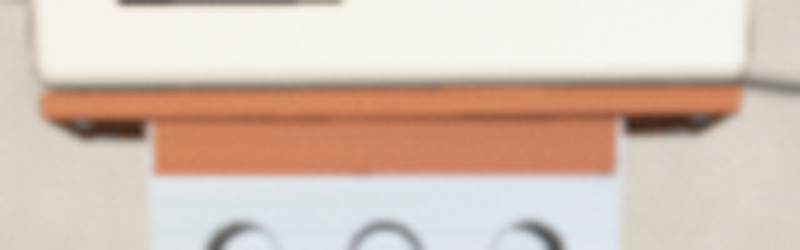

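View pics/w8z.png

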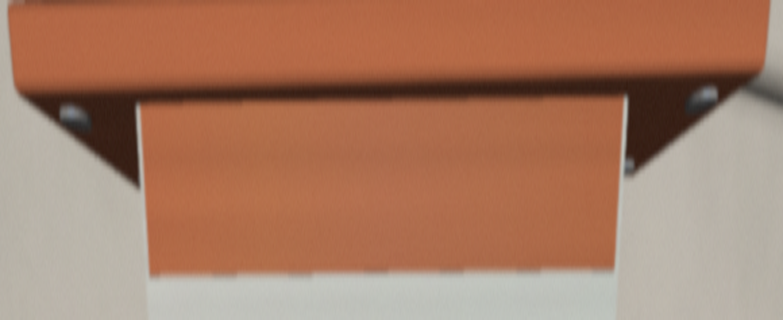

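Run:
```python
from h import *
p=get_image("scene")
for t in("red_bottle","timer","tape","blue_bottle"): print(t,lm(p,t)[:1])
p=get_image("side")
for t in("blue_carton","amber_bottle","red_bottle","timer"): print(t,lm(p,t)[:1])
env.wait(.3); print(sensors.read_state()["time"]); print(job.sign_off())
```

```text
red_bottle [(0.8, array([ 0.5992, -0.3256,  0.0022]))]
timer []
tape [(0.56, array([ 0.5323, -0.4469,  0.0016]))]
blue_bottle [(0.9, array([ 0.6865, -0.3177,  0.0029]))]
blue_carton []
amber_bottle [(0.64, array([ 0.4645,  0.3783, -0.0042]))]
red_bottle [(0.69, array([ 0.5969, -0.3201, -0.0015]))]
timer [(0.81, array([ 0.4725, -0.3244, -0.0026]))]
39.025
the job is handed in; nothing more can be done
None
```

The block's copper back now lies flush against the heater's plate, and I handed the job in at 39 s of the 72 s allowed. The sign-off gives no verdict, so this rests on my own checks.

**How it went:** I turned the block clockwise about 58° with three closed-finger pushes. Two were on its front face and one was on its end beside the copper corner. That left it within about 2° of square with 94 mm still to go. I then pushed it straight in with the two spread fingers until the force rose to about 20 N, and backed off.

**Last checks:**
- **Flush and centred:** the camera measurements put the back within about 2 mm of the plate and within 1 mm of its middle. The close-up pictures show its edge parallel to the plate, with no overhang.
- **Angle:** the last two measurements disagreed slightly, at -1.3° and +0.7°. That is within the networks' error, and the pictures show the edges parallel to well under 1°.
- **Robot clear:** the arm had been raised well away from the block.
- **Other objects:** the red and blue bottles, timer, tape and amber bottle measured within about 5 mm of where they started. The blue carton was not detected in the final picture, but the arm never went near it.

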